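# Push the medicine drawer home past its thumb catch

### The arm

A 6-joint arm with a two-finger parallel gripper is mounted at the origin on the work surface. World frame = base frame: x ahead of the robot, y to its left, z up, the work surface at z = 0. Lengths are in m, angles in rad, forces in N, time in s.
With the tool pointing down it reaches from about 0.375 to 0.975 m from the base axis. Payload 3.8 kg.
Tool frame: the origin (TCP) lies between the finger pads; the fingertips stand 22 mm ahead of it and the grasp point (between the pads) lies 3 mm ahead of it; z points along the fingers, y is the direction in which the jaws open and shut (so a half turn about z gives the same grasp; the last joint's range is limited). The gripper opens to 85 mm and grips with 20 to 120 N. Pads are 22 mm wide; open, the fingers measure 114 mm over their backs; the gripper's body (76 mm by 85 mm) begins 54 mm behind the grasp point. The pads swing forward as they close: fully open they stand 13 mm farther back than shut.
Start: joints at [1.303, 0.264, 1.604, -0, 1.274, -0.037], TCP at [0.154, 0.657, 0.216] pointing down, gripper open.
Joint ranges: [-2.63, 2.63], [-0.94, 2.18], [0.31, 2.57], [-1.31, 4.45], [0, 2.66], [-2.55, 2.55]. Speed limits (rad/s): [2.57, 2.57, 3.14, 3.14, 3.14, 3.14].

### API

Orientations are given as a rotation vector (axis times angle).
In Python, from cell import bot gives the robot as it stands.
- The arm moves only by the shell command python3 -m crank 'ROWS' [FORCE]. ROWS is JSON, a list of rows, each an object with "fingers": the gripper command: -1 is shut, 1 is fully open, values between are in proportion; "slide": the shift along the tool's x, y, z in mm, a list of three; "twist": the turn, a rotation vector about the tool's x, y, z in rad, a list of three. A call has 1 to 8 rows; each row is the pose to reach, as a shift and turn from the pose commanded when the call began, along the tool's axes at that moment; what a row does not reach only later rows make up. A row lasts 1/10 s, in which the tool goes at most 50 mm and 8.59 degrees, less where a joint would pass 70% of its speed; a pose out of reach is approached as far as the arm can. A call with a gripper value outside its range is refused whole. The fingers move at their own pace and stop on an object; FORCE is the grip in N (left out, the last holds). Time passes only in rows, so rows that repeat a pose let the fingers close. It gives the time, the measured TCP pose, the force and the opening at its end, in the units of the state.
- bot.read_state(): the state, without advancing time (a new reading comes with each control period).
- bot.camera(name): name is "side" or "top"; returns the picture (400x640x3 uint8, red, green, blue); there is no depth.
- bot.camera_info(name): a dict with "camera_matrix" (3x3 intrinsics, pixels), "R" (3x3) and "t" (3): a world point X has camera coordinates R X + t. Camera axes: x right, y down, z forward; pixel columns grow to the right and rows downward; lengths in m; the calibration is good to about 2 mm. A picture is of the moment at which its call begins. camera_info takes no time and is no camera call.
- bot.job_done(): hands the job in, once; it reports no verdict.
Trained networks look in the newest picture that a camera, given by its name, has taken for a name from the list of things; names that differ only in an ending like _2 or _b are one class to them, and where a whole thing is asked for, a point or a joint stands for the part that bears it (a point fixed in the world has none). Each returns a list of dicts, best first, with "score" (0 to 1); they miss things now and then, are a little off and sometimes report something else, mostly with a low value. They report only what shows in the picture. A call takes as long as a camera call. They do not tell look-alikes from the thing itself.
- bot.masks_of(name, camera): "pixels" (400x640 bool, what is visible of it) and "box" ([left, top, right, bottom] in pixels, round what is visible of it).
The state is a dict: "clock": time; "joint_pos": joint angles; "joint_velocities": joint speeds; "tau": joint torques, N m; "eef_pos": TCP position; "orientation": TCP orientation; "contact_force": force on the tool from outside, world axes, zero at the start; "moment": the same for the moment, N m; "finger_gap": finger opening in m.
Only numpy, scipy, OpenCV 4.12 (cv2) and the standard library are available. Lean on these libraries where they do the work, as an engineer would, in place of code of your own. Each camera call takes 0.05 s, during which the arm holds its last target.

### The job

The medicine drawer has been left pulled out and its catch holds it there. With the fingertips, press down the thumb button on top of the drawer's pull and, keeping it held down all the way, push the drawer fully home against its stop; then let the button spring up so that the catch locks. Grasp nothing, and leave the jar, cup and clicker in the drawer untouched and standing.

Things in the scene. Friction and masses are not known exactly. Their poses are not given: they have to be found in the camera images.
- cabinet: Pine cabinet fixed on the table, 260 mm wide (its x; top board 266), 240 mm deep (its y), 282 mm high: one drawer over an open foot with a walnut peg rail holding a key fob and thermometer sleeve. Origin: on the table, below the middle of its front edge; z up. The cabinet fills y = 0 to 240 mm; the drawer comes out to -y and is pushed home along +y of this frame.
- drawer (a joint): How far the drawer is pushed in, m: 0 = fully out, 0.140 = fully home at its stop, front panel against the cabinet. Starts within 3 mm of fully out. Slides with about 2.5 N of friction and stays where left. Unless the catch button is down, a tooth in a notched rack locks the drawer to within 8 mm; notches every 20 mm, one at each end.
- pull (a point): Middle of the outer upper edge of the drawer's steel ledge pull, which is 120 mm wide and stands 44 mm out from the middle of the front panel, its upper side 240 mm above the table. The front panel is 260 mm wide, 18 mm thick, its top edge 280 mm above the table. Moves with the drawer; axes as the cabinet's.
- catch_button (a joint): How far the catch button is pressed down, m: 0 = up (locking), 0.008 = fully down. The tooth is free of the rack from about 0.0045 on. It springs up when let go: about 1 N starts it and 5 N holds it fully down. It rides on the drawer.
- button_top (a point): Centre of the top of the catch button, a black ribbed block 34 mm across the drawer, 26 mm front to back, 10 mm proud of the pull (250 mm above the table when up, 242 mm when down). The drawer's front panel stands 3 mm behind it (16 mm from its centre, on the cabinet side) and rises 30 mm above it. Axes as the cabinet's: +y is the way home, z up.
- jar: Amber pill jar with a white cap, 48 mm across, 72 mm high, loose, standing on the drawer's floor (180 mm above the table). Origin: centre of its underside, z up along it.
- cup: White ceramic medicine cup, 50 mm across the rim, 42 mm high, loose, standing on the drawer's floor. Origin: centre of its underside, z up along it.
- clicker: Chrome dose clicker, a round case 45 mm across and 23 mm high with a 12 mm plunger on top, loose, standing on the drawer's floor. Origin: centre of its underside, z up along it.
Mind the look-alikes: they are no part of the job. Leave any brown look-alike of the jar alone.

How it is judged:
On the way, in this order (a step that is already met when the one before it is completed fails the run):
1. the catch button is pressed down with the drawer still out (value of joint catch_button above 0.0045 m and value of joint drawer below 0.02 m), for 0.05 s.
2. the drawer is on its way in with the button held down (value of joint catch_button above 0.004 m and value of joint drawer between 0.03 and 0.11 m), for 0.1 s.
3. the drawer reaches its stop with the button still held down (value of joint catch_button above 0.004 m and value of joint drawer above 0.1365 m), for 0.05 s.
At the end, for the whole second after the job is handed in: The drawer is home to within 3.5 mm of its stop, the catch button has sprung up again (less than 1.5 mm down) so that the drawer is locked, and the jar, cup and clicker stand upright (within 0.2 rad) and still on the drawer's floor (value of joint drawer above 0.1365 m and value of joint catch_button below 0.0015 m and angle between each of jar, cup, clicker's own z axis and vertical below 0.2 rad and height (world z) of each of jar, cup, clicker above 0.175 m and linear speed of each of jar, cup, clicker below 0.02 m/s); the robot touches nothing.
It fails at once if the button was let up while the drawer was between its ends (value of joint catch_button below 0.003 m and value of joint drawer between 0.02 and 0.125 m).
It fails at once if the robot touched the jar, cup or clicker (contact force between any of the arm, the fingers and jar above 0.3 N or contact force between any of the arm, the fingers and cup above 0.3 N or contact force between any of the arm, the fingers and clicker above 0.3 N).
It fails at once if the jar, cup or clicker was lifted or knocked over (height (world z) of any of jar, cup, clicker above 0.195 m or angle between any of jar, cup, clicker's own z axis and vertical above 0.5 rad).
It also fails if it takes over 40 s, if anything falls off the work surface, if the arm or the gripper's body presses on something with over 40 N, if the wrist force passes 120 N, or if a joint passes its speed limit or range.

## Working session

There is one attempt and no reset: what is moved stays moved. The work goes in short steps, Python scripts to look and compute and a shell command to move; the robot and the scene stay as the last step left them, time stands still between calls to the robot, and variables do not carry over. Pictures are saved under pics/ and viewed, and the job is handed in when it is done.

```bash
ls; mkdir -p pics; cat > h.py <<'E'
import numpy as np,cv2
from cell import bot
def save(cam,n):
    im=bot.camera(cam); cv2.imwrite(f'pics/{n}.png',cv2.cvtColor(im,cv2.COLOR_RGB2BGR)); return im
def P(cam):
    c=bot.camera_info(cam); return np.array(c['camera_matrix'])@np.hstack([np.array(c['R']),np.array(c['t']).reshape(3,1)])
def proj(cam,X):
    u=P(cam)@np.append(X,1); return u[:2]/u[2]
def tri(a,b,ca='side',cb='top'):
    r=cv2.triangulatePoints(P(ca),P(cb),np.array(a,float).reshape(2,1),np.array(b,float).reshape(2,1)); return (r[:3]/r[3]).ravel()
def onz(cam,uv,z):
    M=P(cam); H=np.c_[M[:,0],M[:,1],M[:,2]*z+M[:,3]]; r=np.linalg.solve(H,[*uv,1]); return np.array([r[0]/r[2],r[1]/r[2],z])
E
python3 - <<'E'
from h import *
for c in('side','top'):
    save(c,c+'0')
    for n in('button_top','pull','drawer','cabinet'):
        for d in bot.masks_of(n,c)[:3]:
            ys,xs=np.nonzero(d['pixels']); print(c,n,round(d['score'],2),d['box'],xs.mean().round(1),ys.mean().round(1),len(xs))
print(bot.read_state())
E
```

```text
pics
side button_top 0.67 [368.7, 202.3, 391.7, 226.0] 381.5 213.0 393
side pull 0.79 [259.0, 92.0, 454.8, 262.7] 355.9 179.7 16601
side cabinet 0.91 [196.1, 0.9, 451.5, 262.4] 320.1 123.3 37001
top button_top 0.76 [347.5, 174.5, 363.9, 191.7] 356.2 184.4 235
top pull 0.63 [256.4, 113.9, 374.0, 256.0] 315.6 182.1 10019
top drawer 0.82 [258.4, 112.9, 373.1, 258.6] 315.5 182.1 10461
top drawer 0.71 [350.6, 177.5, 363.8, 194.1] 356.0 185.1 232
top cabinet 0.75 [121.5, 91.1, 372.7, 257.0] 240.3 174.4 29647
{'clock': 0.5, 'joint_pos': array([ 1.30308308e+00,  2.63940453e-01,  1.60402197e+00,  2.85805257e-05,
        1.27372217e+00, -3.69019953e-02]), 'joint_velocities': array([-0.00098685, -0.00193083,  0.00010745,  0.00130898,  0.00062947,
       -0.00138759]), 'tau': array([-2.08028196e-04, -5.14406919e+01, -3.67236650e+01,  2.45847451e-05,
        2.53026650e-03, -4.86981634e-06]), 'eef_pos': array([0.15440448, 0.65707612, 0.21554055]), 'orientation': array([-3.61761562e-01, -3.12065307e+00,  1.36234427e-04]), 'contact_force': array([ 0.36601767,  0.25427686, -0.72283346]), 'moment': array([ 0.02881589, -0.0758287 , -0.04248469]), 'finger_gap': 0.08542007280643903}
```

View pics/side0.png

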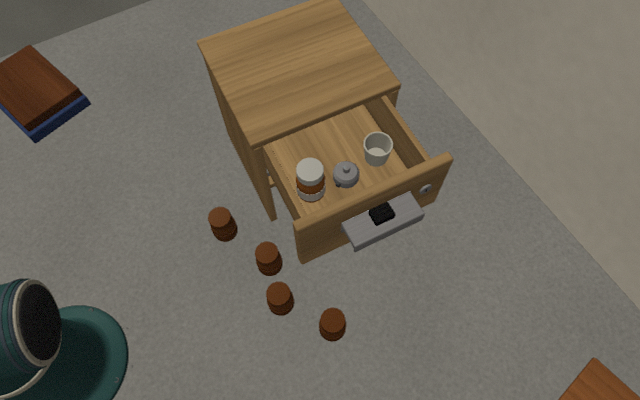

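View pics/top0.png

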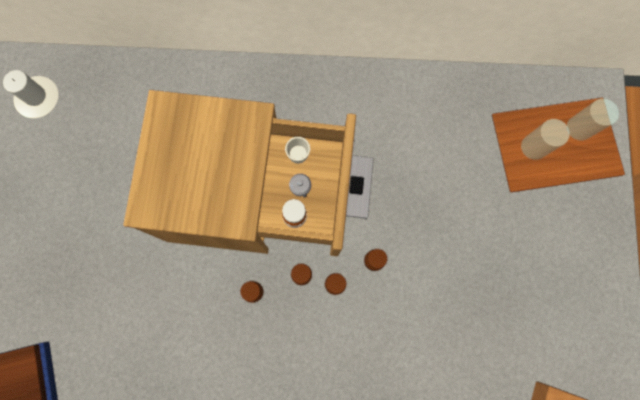

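```bash
python3 - <<'E'
from h import *
from scipy.spatial.transform import Rotation as R
print(tri((381.5,213),(356.2,184.4)), onz('top',(356.2,184.4),.25),onz('side',(381.5,213),.248))
print(R.from_rotvec(bot.read_state()['orientation']).as_matrix().round(3))
for c in('side','top'):
    i=bot.camera_info(c); print(-np.array(i['R']).T@i['t'])
E
```

```text
[ 0.56292811 -0.11822421  0.23728104] [ 0.56057393 -0.11738037  0.25      ] [ 0.55838906 -0.1217102   0.248     ]
[[-0.973  0.229 -0.   ]
 [ 0.229  0.973 -0.   ]
 [ 0.    -0.    -1.   ]]
[ 0.33424122 -0.33588202  0.88258471]
[ 0.33615347 -0.04038673  1.2096254 ]
```

The side view shows the cabinet with its drawer out. The black button is at (381,213) on the grey pull, and the jar, cup and clicker are inside the drawer. In the top view the button is at (356,185). The brown pegs on the table are look-alikes. Next I'll measure the drawer's axis.

```bash
python3 - <<'E'
from h import *
a=cv2.imread('pics/top0.png')[100:265,240:390]; cv2.imwrite('pics/topc.png',cv2.resize(a,None,fx=3.6,fy=3.6,interpolation=cv2.INTER_CUBIC))
a=cv2.imread('pics/side0.png')[140:270,285:465]; cv2.imwrite('pics/sidec.png',cv2.resize(a,None,fx=4,fy=4,interpolation=cv2.INTER_CUBIC))
for X in [(0,0,0),(0.154,.657,.2),(.5,0,0),(.5,-.3,0)]: print(X,proj('top',X),proj('side',X))
for p in [(355,115),(343,250),(151,92),(274,104),(128,226),(265,240)]: print(p,onz('top',p,.281))
for c,n in(('top','topc'),('side','sidec')):pass
E
```

```text
(0, 0, 0) [284.10370362 460.94586721] [ 66.36327377 364.9713832 ]
(0.154, 0.657, 0.2) [-70.02633461 384.64356506] [-4.59546806 14.8897051 ]
(0.5, 0, 0) [296.33519964 230.95466589] [310.65622794 231.87391344]
(0.5, -0.3, 0) [423.99535415 236.98533216] [395.40003532 366.44859396]
(355, 115) [ 0.68800356 -0.10869267  0.281     ]
(343, 250) [ 0.43157696 -0.0947764   0.281     ]
(151, 92) [0.71616951 0.28265474 0.281     ]
(274, 104) [0.70287425 0.04591999 0.281     ]
(128, 226) [0.45647617 0.29582258 0.281     ]
(265, 240) [0.44287929 0.04612169 0.281     ]
```

View pics/topc.png

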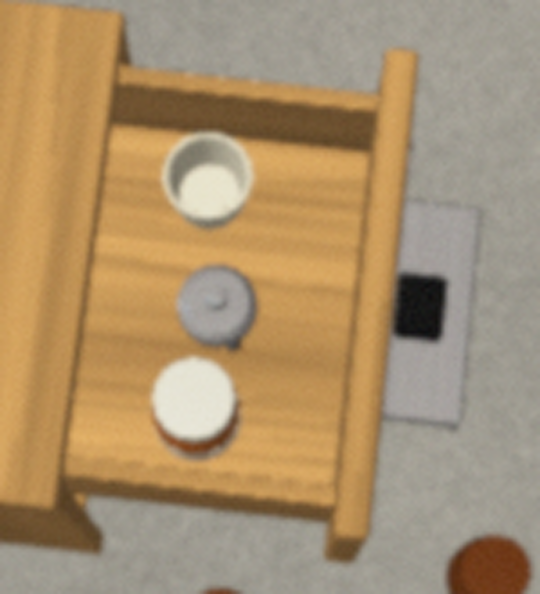

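View pics/sidec.png

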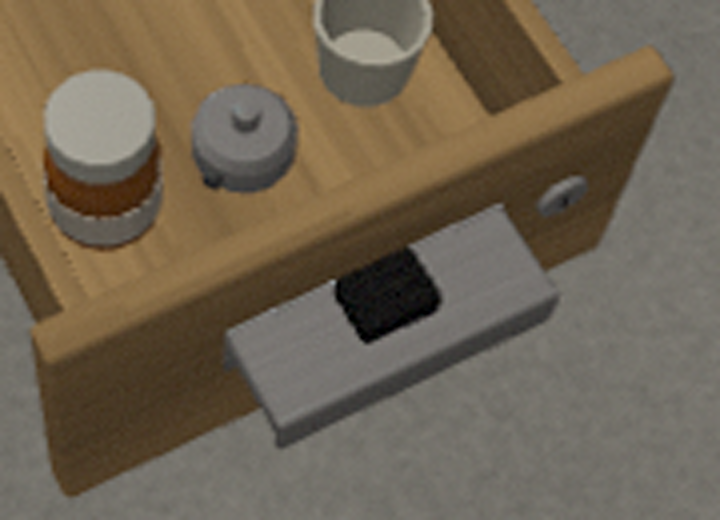

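```bash
python3 - <<'E'
from h import *
A=tri((424.5,213.3),(373.3,157.8));B=tri((354.7,247),(367.2,218.3)); print('pull corners',A,B,np.linalg.norm(A-B),np.degrees(np.arctan2(*(A-B)[:2])))
for p in [(373.3,157.8),(367.2,218.3)]: print(onz('top',p,.24))
for p in [(424.5,213.3),(354.7,247)]: print(onz('side',p,.24))
f=[onz('top',p,.28) for p in[(355.3,114.4),(340,250.)]];print('panel',f,np.linalg.norm(f[0]-f[1]),np.degrees(np.arctan2(*(f[0]-f[1])[:2])))
# button corners in top crop
for q in [(398,273),(446,277),(441,340),(394,335)]: print('btn',onz('top',(240+q[0]/3.6,100+q[1]/3.6),.25))
for q in [(408,247),(440,297),(370,342),(335,287)]: print('btnS',onz('side',(285+q[0]/4,140+q[1]/4),.25))
E
```

```text
pull corners [ 0.61917421 -0.15047401  0.23354758] [ 0.49959274 -0.14183715  0.23172453] 0.11990682294564087 94.13105388670107
[ 0.61747387 -0.14980825  0.24      ]
[ 0.49799191 -0.14092805  0.24      ]
[ 0.6161349  -0.15227088  0.24      ]
[ 0.49775217 -0.14434395  0.24      ]
panel [array([ 0.68960966, -0.10929874,  0.28      ]), array([ 0.43142347, -0.0894572 ,  0.28      ])] 0.25894747660224976 94.39452807936833
btn [ 0.57683383 -0.10613304  0.25      ]
btn [ 0.57585291 -0.13160225  0.25      ]
btn [ 0.54162499 -0.12986632  0.25      ]
btn [ 0.54314406 -0.10508447  0.25      ]
btnS [ 0.57503605 -0.11117386  0.25      ]
btnS [ 0.57359606 -0.13421748  0.25      ]
btnS [ 0.54150906 -0.13610429  0.25      ]
btnS [ 0.54267495 -0.11108548  0.25      ]
```

```bash
cat > rel.py <<'E'
from h import *
from scipy.spatial.transform import Rotation as R
import sys
def rel(T,yaw=85.8):
    s=bot.read_state();M=R.from_rotvec(s['orientation']);
    x=np.array([np.cos(np.radians(yaw)),np.sin(np.radians(yaw)),0]);z=np.array([0,0,-1.]);G=R.from_matrix(np.c_[x,np.cross(z,x),z])
    print('clock',s['clock'],'tcp',s['eef_pos'].round(4),'F',s['contact_force'].round(1),'slide',(1000*M.inv().apply(np.array(T)-s['eef_pos'])).round(1),'twist',(M.inv()*G).as_rotvec().round(4))
if __name__=='__main__': rel([float(a) for a in sys.argv[1:4]])
E
python3 -m crank '[{"fingers":-1,"slide":[0,0,-50],"twist":[0,0,0]},{"fingers":-1,"slide":[0,0,-100],"twist":[0,0,0]},{"fingers":-1,"slide":[0,0,-150],"twist":[0,0,0]},{"fingers":-1,"slide":[0,0,-200],"twist":[0,0,0]},{"fingers":-1,"slide":[0,0,-200],"twist":[0,0,0]}]'; python3 rel.py .559 -.121 .40
```

```text
clock: 1.0
eef_pos: [0.1551, 0.6597, 0.4269]
orientation: [0.361, 3.118, 0.026]
contact_force: [0.7, 0.7, 1.9]
finger_gap: 0.0122
clock 1.0 tcp [0.1551 0.6597 0.4269] F [0.7 0.7 1.9] slide [-571.7 -668.    16. ] twist [ 0.0143 -0.0114  1.4133]
```

```bash
python3 -m crank '[{"fingers":-1,"slide":[-20,-23,0],"twist":[0,0,0.06]},{"fingers":-1,"slide":[-50,-58,0],"twist":[0,0,0.14]},{"fingers":-1,"slide":[-80,-94,0],"twist":[0,0,0.22]},{"fingers":-1,"slide":[-110,-129,0],"twist":[0,0,0.3]},{"fingers":-1,"slide":[-140,-164,0],"twist":[0,0,0.38]},{"fingers":-1,"slide":[-170,-199,0],"twist":[0,0,0.46]},{"fingers":-1,"slide":[-200,-234,0],"twist":[0,0,0.54]},{"fingers":-1,"slide":[-230,-269,0],"twist":[0,0,0.62]}]'; python3 rel.py .559 -.121 .40
```

```text
clock: 1.8
eef_pos: [0.3172, 0.3409, 0.4156]
orientation: [1.3, 2.859, 0.001]
contact_force: [0.9, -0.0, 0.6]
finger_gap: 0.0003
clock 1.8 tcp [0.3172 0.3409 0.4156] F [ 0.9 -0.   0.6] slide [-507.  -121.3   15.6] twist [ 1.000e-03 -2.000e-04  7.905e-01]
```

```bash
python3 -m crank '[{"fingers":-1,"slide":[-44,-10,0],"twist":[0,0,0.08]},{"fingers":-1,"slide":[-88,-21,0],"twist":[0,0,0.16]},{"fingers":-1,"slide":[-132,-31,0],"twist":[0,0,0.24]},{"fingers":-1,"slide":[-176,-42,0],"twist":[0,0,0.32]},{"fingers":-1,"slide":[-220,-52,0],"twist":[0,0,0.4]},{"fingers":-1,"slide":[-264,-63,0],"twist":[0,0,0.48]},{"fingers":-1,"slide":[-300,-72,0],"twist":[0,0,0.56]},{"fingers":-1,"slide":[-320,-77,0],"twist":[0,0,0.62]}]'; python3 rel.py .559 -.121 .40
```

```text
clock: 2.6
eef_pos: [0.4707, 0.0485, 0.4154]
orientation: [2.114, 2.323, -0.0]
contact_force: [-0.6, 1.4, 0.4]
finger_gap: 0.0004
clock 2.6 tcp [0.4707 0.0485 0.4154] F [-0.6  1.4  0.4] slide [-177.1   71.9   15.5] twist [0.0004 0.0008 0.1676]
```

```bash
python3 -m crank '[{"fingers":-1,"slide":[-35,14,0],"twist":[0,0,0.05]},{"fingers":-1,"slide":[-75,30,0],"twist":[0,0,0.1]},{"fingers":-1,"slide":[-115,46,0],"twist":[0,0,0.16]},{"fingers":-1,"slide":[-155,63,0],"twist":[0,0,0.17]},{"fingers":-1,"slide":[-175,71,0],"twist":[0,0,0.168]},{"fingers":-1,"slide":[-177,72,16],"twist":[0,0,0.168]},{"fingers":-1,"slide":[-177,72,16],"twist":[0,0,0.168]}]'; python3 - <<'E'
from h import *
from rel import rel
for c in('side','top'):save(c,c+'1')
rel([.559,-.121,.277])
E
```

```text
clock: 3.3
eef_pos: [0.5581, -0.1176, 0.3961]
orientation: [-2.293, -2.14, 0.004]
contact_force: [-0.3, 0.1, -0.8]
finger_gap: -0.0001
clock 3.4 tcp [ 0.5583 -0.1166  0.3985] F [ 0.8 -0.1 -0.1] slide [ -4.5   1.3 121.5] twist [-0.0022 -0.0009  0.006 ]
```

View pics/side1.png

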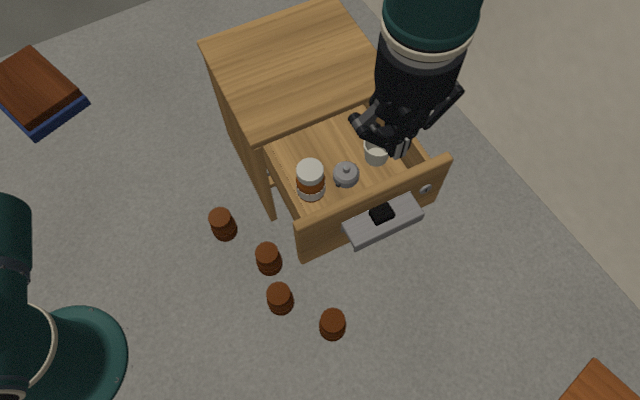

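View pics/top1.png

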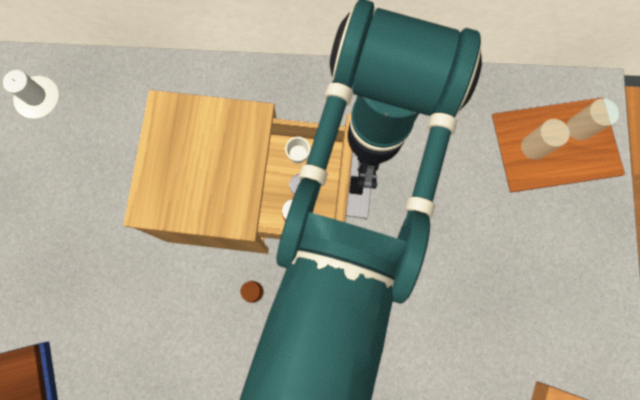

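```bash
python3 -m crank '[{"fingers":-1,"slide":[-4,1,30],"twist":[0,0,0.004]},{"fingers":-1,"slide":[-4,1,60],"twist":[0,0,0.004]},{"fingers":-1,"slide":[-4,1,90],"twist":[0,0,0.004]},{"fingers":-1,"slide":[-4,1,105],"twist":[0,0,0.004]},{"fingers":-1,"slide":[-4,1,112],"twist":[0,0,0.004]},{"fingers":-1,"slide":[-4,1,112],"twist":[0,0,0.004]}]'; python3 - <<'E'
from h import *
from rel import rel
for c in('side','top'):save(c,c+'2')
rel([.559,-.121,.272])
p=bot.read_state()['eef_pos']-[0,0,.022]
print(p,proj('side',p),proj('top',p))
a=cv2.imread('pics/side2.png')[140:270,305:465]; cv2.imwrite('pics/side2c.png',cv2.resize(a,None,fx=4.5,fy=4.5,interpolation=cv2.INTER_CUBIC))
a=cv2.imread('pics/top2.png')[140:240,310:410]; cv2.imwrite('pics/top2c.png',cv2.resize(a,None,fx=5,fy=5,interpolation=cv2.INTER_CUBIC))
E
```

```text
clock: 4.0
eef_pos: [0.5597, -0.121, 0.2876]
orientation: [-2.299, -2.141, 0.0]
contact_force: [0.0, 0.5, 0.4]
finger_gap: -0.0
clock 4.1 tcp [ 0.5608 -0.1216  0.2894] F [ 0.4 -0.6 -0.1] slide [ 0.5 -1.8 17.4] twist [0.0026 0.0005 0.0018]
[ 0.56075359 -0.12161043  0.26740148] [384.25098988 206.45089631] [359.27661074 182.32486808]
```

View pics/side2c.png

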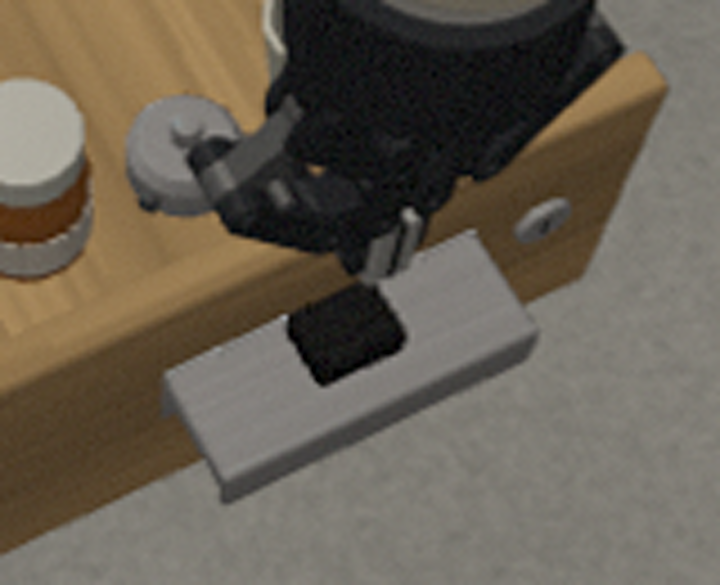

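View pics/top2c.png

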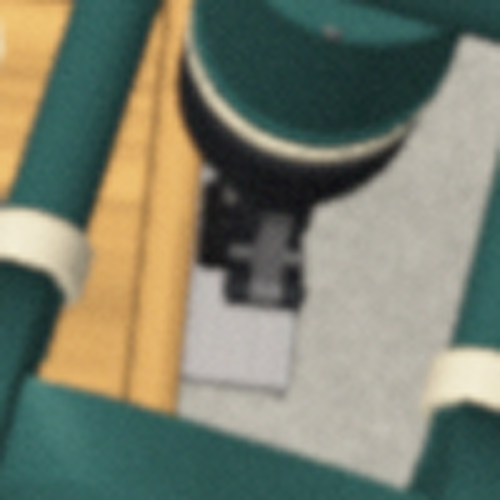

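```bash
python3 - <<'E'
from h import *
p=bot.read_state()['eef_pos']
x=np.array([.0735,.997,0]);y=np.array([.997,-.0735,0])
for d in(0,8,15,22):
  print(d,[ (((proj('side',p+x*a+y*b-[0,0,d/1000])-[305,140])*4.5).round(),((proj('top',p+x*a+y*b-[0,0,d/1000])-[310,140])*5).round()) for a,b in((-.011,-.014),(-.011,0),(-.011,.014),(.011,0))])
a=cv2.imread('pics/side2.png')[170:230,360:420]; cv2.imwrite('pics/side2d.png',cv2.resize(cv2.convertScaleAbs(a,alpha=2.2,beta=20),None,fx=10,fy=10,interpolation=cv2.INTER_CUBIC))
print(bot.read_state()['finger_gap'])
E
```

```text
0 [(array([343., 315.]), array([278., 239.])), (array([382., 296.]), array([282., 201.])), (array([421., 278.]), array([286., 165.])), (array([347., 240.]), array([222., 194.]))]
8 [(array([340., 326.]), array([276., 243.])), (array([379., 308.]), array([280., 206.])), (array([418., 290.]), array([283., 170.])), (array([344., 252.]), array([220., 199.]))]
15 [(array([338., 335.]), array([274., 247.])), (array([376., 317.]), array([278., 211.])), (array([415., 300.]), array([281., 174.])), (array([342., 262.]), array([219., 204.]))]
22 [(array([335., 345.]), array([272., 251.])), (array([374., 327.]), array([276., 215.])), (array([412., 309.]), array([279., 179.])), (array([340., 272.]), array([217., 208.]))]
0.00018095059438692727
```

View pics/side2d.png

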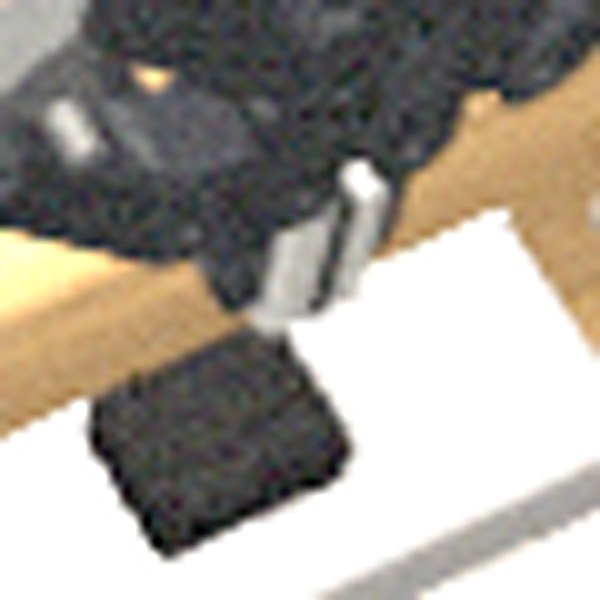

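```bash
python3 - <<'E'
from h import *
for cam in('side','top'):
  for n,p in((1,np.array([.5582,-.117,.3975])),(2,np.array([.5602,-.1213,.2885]))):
    a=cv2.imread(f'pics/{cam}{n}.png').copy()
    x=np.array([.0735,.997,0]);y=np.array([.997,-.0735,0])
    a=cv2.resize(a,None,fx=4,fy=4,interpolation=cv2.INTER_CUBIC)
    for d,c in((0,(0,255,0)),(22,(0,0,255)),(-51,(255,0,255))):
      w,h=(.011,.014) if d>=0 else (.038,.0425)
      q=[proj(cam,p+x*s*w+y*t*h-[0,0,d/1000]) for s,t in((-1,-1),(-1,1),(1,1),(1,-1))]
      cv2.polylines(a,[(np.array(q)*4+2).astype(int)],True,c,2)
    u=(proj(cam,p)*4).astype(int); b=a[max(u[1]-320,0):u[1]+180,u[0]-260:u[0]+200]; cv2.imwrite(f'pics/ov_{cam}{n}.png',b)
i=[cv2.imread(f'pics/ov_side{n}.png') for n in(1,2)]; h=min(x.shape[0] for x in i)
cv2.imwrite('pics/ovs.png',cv2.resize(np.hstack([x[-h:] for x in i]),None,fx=.86,fy=.86))
E
```

```text
(no output)
```

View pics/ovs.png

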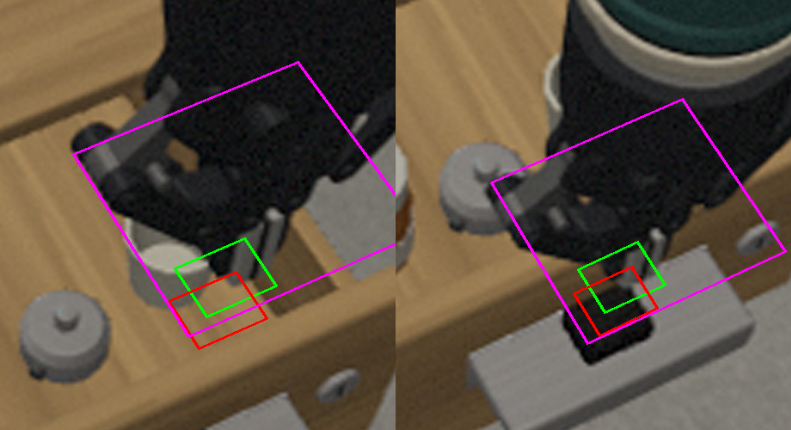

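View pics/ov_top2.png

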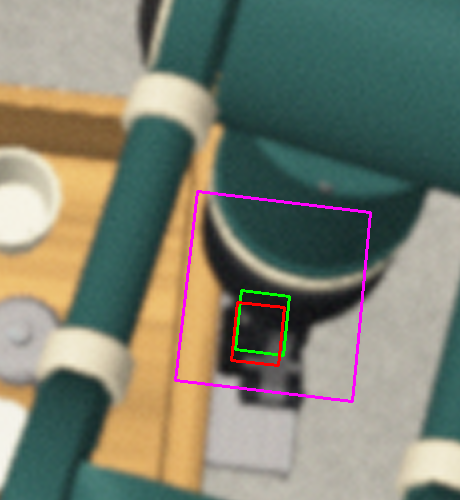

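The projected tip, drawn red, lies about 10 px below the fingertips in the side view. They look about 30 mm higher than expected, but in line with the button. I'll go straight down in small steps, watching the force and the pictures.

```bash
python3 -m crank '[{"fingers":-1,"slide":[1,-1,4],"twist":[0,0,0]},{"fingers":-1,"slide":[1,-1,8],"twist":[0,0,0]},{"fingers":-1,"slide":[1,-1,11],"twist":[0,0,0]},{"fingers":-1,"slide":[1,-1,11],"twist":[0,0,0]}]'; python3 - <<'E'
from h import *
from rel import rel
a=save('side','side3')[160:240,340:440,::-1]
rel([.559,-.121,.272])
cv2.imwrite('pics/side3c.png',cv2.resize(cv2.convertScaleAbs(a,alpha=1.8,beta=10),None,fx=7,fy=7,interpolation=cv2.INTER_CUBIC))
E
```

```text
clock: 4.5
eef_pos: [0.5587, -0.1206, 0.276]
orientation: [-2.3, -2.139, 0.001]
contact_force: [0.8, 1.0, -1.2]
finger_gap: 0.0
clock 4.55 tcp [ 0.5588 -0.1207  0.2762] F [ 0.1 -0.4 -0.9] slide [-0.3  0.2  4.2] twist [-0.0007 -0.0001  0.0012]
```

View pics/side3c.png

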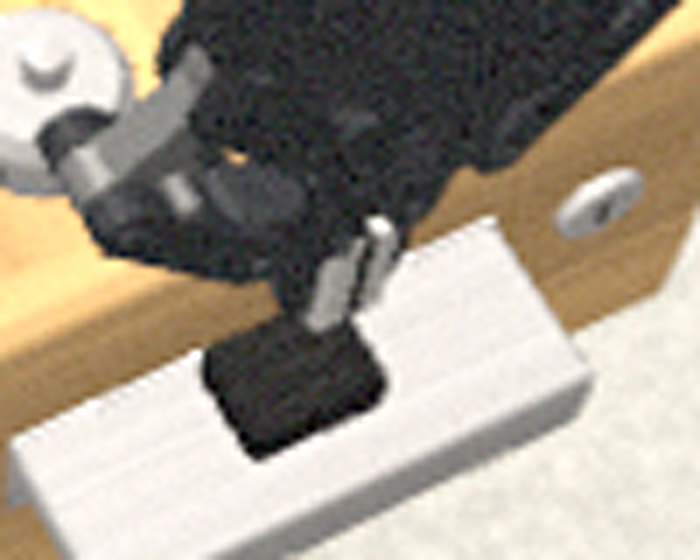

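```bash
python3 -m crank '[{"fingers":-1,"slide":[0,0,2],"twist":[0,0,0]},{"fingers":-1,"slide":[0,0,4],"twist":[0,0,0]},{"fingers":-1,"slide":[0,0,5],"twist":[0,0,0]},{"fingers":-1,"slide":[0,0,5],"twist":[0,0,0]}]'; python3 - <<'E'
from h import *
from rel import rel
a=save('side','side4')[160:240,340:440,::-1]
rel([.559,-.121,.272])
cv2.imwrite('pics/side4c.png',cv2.resize(cv2.convertScaleAbs(a,alpha=1.8,beta=10),None,fx=7,fy=7,interpolation=cv2.INTER_CUBIC))
E
```

```text
clock: 4.95
eef_pos: [0.5589, -0.1206, 0.2713]
orientation: [-2.3, -2.14, 0.0]
contact_force: [-0.1, 0.2, -0.1]
finger_gap: 0.0001
clock 5.0 tcp [ 0.559  -0.1206  0.2715] F [-0.6  0.1  1. ] slide [-0.4  0.1 -0.5] twist [-0.0002 -0.0001  0.0013]
```

View pics/side4c.png

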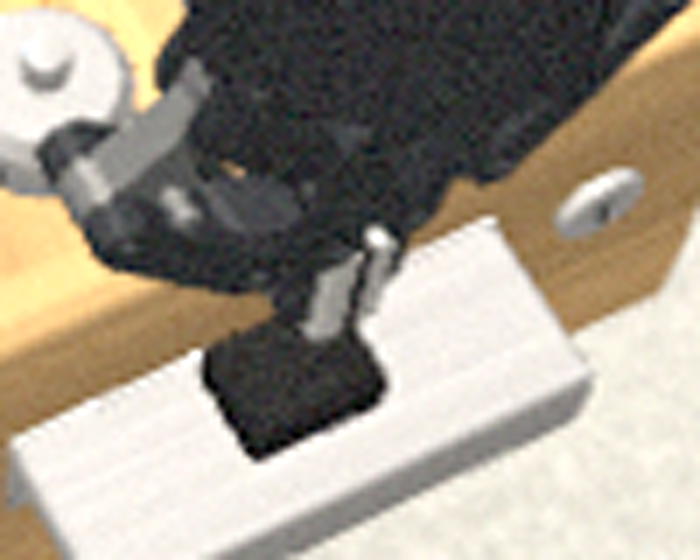

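```bash
python3 -m crank '[{"fingers":-1,"slide":[0,0,1],"twist":[0,0,0]},{"fingers":-1,"slide":[0,0,2],"twist":[0,0,0]},{"fingers":-1,"slide":[0,0,3],"twist":[0,0,0]},{"fingers":-1,"slide":[0,0,3],"twist":[0,0,0]}]'; python3 - <<'E'
from h import *
from rel import rel
print(onz('side',(386,208.1),.25),onz('side',(386,208.1),.27))
rel([.559,-.121,.272])
E
```

```text
clock: 5.4
eef_pos: [0.5589, -0.1206, 0.2683]
orientation: [-2.3, -2.14, 0.0]
contact_force: [-1.0, 0.0, -0.7]
finger_gap: 0.0001
[ 0.56786477 -0.1191263   0.25      ] [ 0.56047846 -0.12597932  0.27      ]
clock 5.4 tcp [ 0.5589 -0.1206  0.2683] F [-1.   0.  -0.7] slide [-0.4  0.1 -3.7] twist [-0.0003 -0.      0.0013]
```

```bash
python3 -m crank '[{"fingers":-1,"slide":[0,0,1],"twist":[0,0,0]},{"fingers":-1,"slide":[0,0,2],"twist":[0,0,0]},{"fingers":-1,"slide":[0,0,3],"twist":[0,0,0]},{"fingers":-1,"slide":[0,0,4],"twist":[0,0,0]},{"fingers":-1,"slide":[0,0,4],"twist":[0,0,0]}]'; python3 - <<'E'
from h import *
from rel import rel
a=save('side','side5')[160:240,340:440,::-1]
rel([.559,-.121,.272])
cv2.imwrite('pics/side5c.png',cv2.resize(cv2.convertScaleAbs(a,alpha=1.8,beta=10),None,fx=7,fy=7,interpolation=cv2.INTER_CUBIC))
E
```

```text
clock: 5.9
eef_pos: [0.5589, -0.1206, 0.2643]
orientation: [-2.3, -2.14, 0.0]
contact_force: [0.5, 0.6, 0.3]
finger_gap: -0.0
clock 5.95 tcp [ 0.5589 -0.1206  0.2644] F [ 0.1 -0.9  0.3] slide [-0.4  0.1 -7.6] twist [-0.0003 -0.      0.0013]
```

View pics/side5c.png

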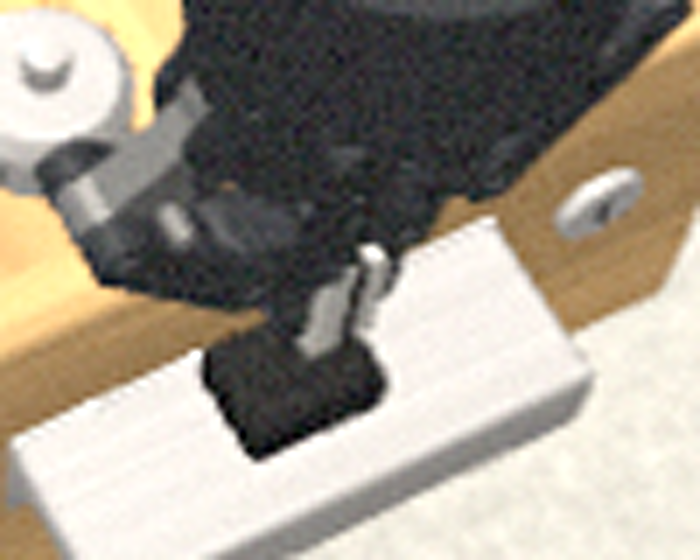

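```bash
python3 -m crank '[{"fingers":-1,"slide":[0,0,1],"twist":[0,0,0]},{"fingers":-1,"slide":[0,0,2],"twist":[0,0,0]},{"fingers":-1,"slide":[0,0,3],"twist":[0,0,0]},{"fingers":-1,"slide":[0,0,4],"twist":[0,0,0]},{"fingers":-1,"slide":[0,0,4],"twist":[0,0,0]}]'; python3 -m crank '[{"fingers":-1,"slide":[0,0,1],"twist":[0,0,0]},{"fingers":-1,"slide":[0,0,2],"twist":[0,0,0]},{"fingers":-1,"slide":[0,0,3],"twist":[0,0,0]},{"fingers":-1,"slide":[0,0,3],"twist":[0,0,0]}]';python3 - <<'E'
from h import *
from rel import rel
a=save('side','side6')[160:240,340:440,::-1]
rel([.559,-.121,.272])
cv2.imwrite('pics/side6c.png',cv2.resize(cv2.convertScaleAbs(a,alpha=1.8,beta=10),None,fx=7,fy=7,interpolation=cv2.INTER_CUBIC))
E
```

```text
clock: 6.45
eef_pos: [0.5589, -0.1206, 0.2603]
orientation: [-2.3, -2.14, 0.0]
contact_force: [0.3, -0.6, -0.5]
finger_gap: 0.0001
clock: 6.85
eef_pos: [0.5589, -0.1206, 0.2573]
orientation: [-2.3, -2.14, 0.0]
contact_force: [-0.2, 0.6, -0.4]
finger_gap: 0.0001
clock 6.9 tcp [ 0.5589 -0.1206  0.2575] F [-0.2  0.2 -0.2] slide [ -0.4   0.1 -14.5] twist [-0.0003 -0.      0.0013]
```

View pics/side6c.png

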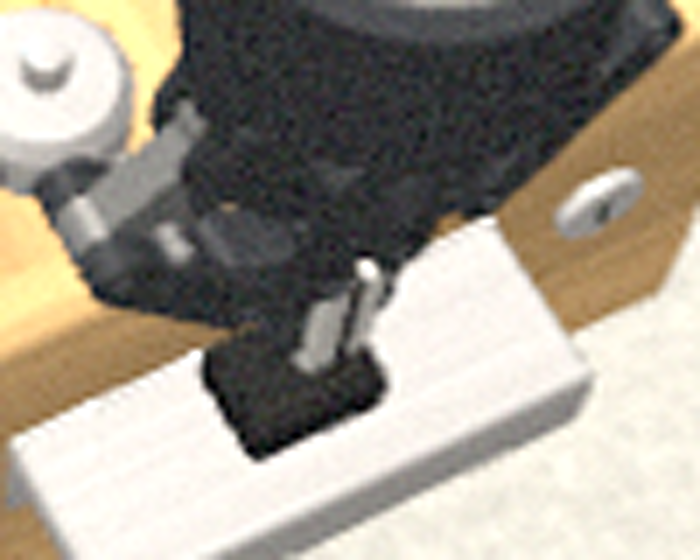

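```bash
python3 -m crank '[{"fingers":-1,"slide":[0,0,1],"twist":[0,0,0]},{"fingers":-1,"slide":[0,0,2],"twist":[0,0,0]},{"fingers":-1,"slide":[0,0,3],"twist":[0,0,0]},{"fingers":-1,"slide":[0,0,4],"twist":[0,0,0]},{"fingers":-1,"slide":[0,0,4],"twist":[0,0,0]}]'; python3 -m crank '[{"fingers":-1,"slide":[0,0,1],"twist":[0,0,0]},{"fingers":-1,"slide":[0,0,2],"twist":[0,0,0]},{"fingers":-1,"slide":[0,0,3],"twist":[0,0,0]},{"fingers":-1,"slide":[0,0,3],"twist":[0,0,0]}]';python3 - <<'E'
from h import *
from rel import rel
a=save('side','side7')[160:240,340:440,::-1]
rel([.559,-.121,.272])
cv2.imwrite('pics/side7c.png',cv2.resize(cv2.convertScaleAbs(a,alpha=1.8,beta=10),None,fx=7,fy=7,interpolation=cv2.INTER_CUBIC))
E
```

```text
clock: 7.4
eef_pos: [0.5589, -0.1206, 0.2533]
orientation: [-2.3, -2.14, 0.0]
contact_force: [-0.0, -0.8, 0.0]
finger_gap: -0.0001
clock: 7.8
eef_pos: [0.5589, -0.1206, 0.2503]
orientation: [-2.3, -2.14, 0.0]
contact_force: [0.6, 0.6, 0.2]
finger_gap: -0.0001
clock 7.85 tcp [ 0.5589 -0.1206  0.2504] F [ 0.1 -1.   0.3] slide [ -0.4   0.1 -21.6] twist [-0.0002 -0.      0.0013]
```

View pics/side7c.png

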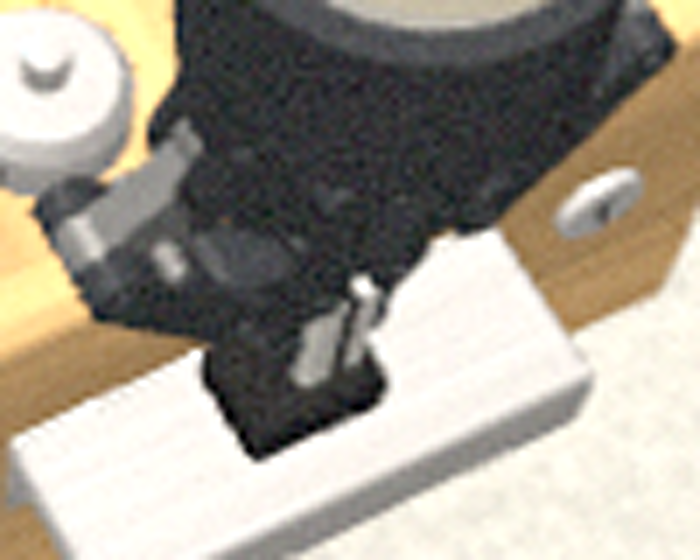

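```bash
python3 -m crank '[{"fingers":-1,"slide":[0,0,1],"twist":[0,0,0]},{"fingers":-1,"slide":[0,0,2],"twist":[0,0,0]},{"fingers":-1,"slide":[0,0,3],"twist":[0,0,0]},{"fingers":-1,"slide":[0,0,3],"twist":[0,0,0]}]'; python3 -m crank '[{"fingers":-1,"slide":[0,0,1],"twist":[0,0,0]},{"fingers":-1,"slide":[0,0,2],"twist":[0,0,0]},{"fingers":-1,"slide":[0,0,3],"twist":[0,0,0]},{"fingers":-1,"slide":[0,0,3],"twist":[0,0,0]}]';python3 - <<'E'
from h import *
from rel import rel
a=save('side','side8')[160:240,340:440,::-1]
save('top','top8')
rel([.559,-.121,.272])
cv2.imwrite('pics/side8c.png',cv2.resize(cv2.convertScaleAbs(a,alpha=1.8,beta=10),None,fx=7,fy=7,interpolation=cv2.INTER_CUBIC))
E
```

```text
clock: 8.25
eef_pos: [0.5589, -0.1207, 0.2473]
orientation: [-2.3, -2.14, 0.0]
contact_force: [0.1, 0.3, -0.1]
finger_gap: -0.0001
clock: 8.65
eef_pos: [0.5589, -0.1206, 0.2443]
orientation: [-2.3, -2.14, 0.0]
contact_force: [0.3, 0.7, 0.4]
finger_gap: -0.0
clock 8.75 tcp [ 0.559  -0.1207  0.2446] F [-0.  -0.4 -0.6] slide [ -0.3   0.  -27.4] twist [-0.     -0.      0.0013]
```

View pics/side8c.png

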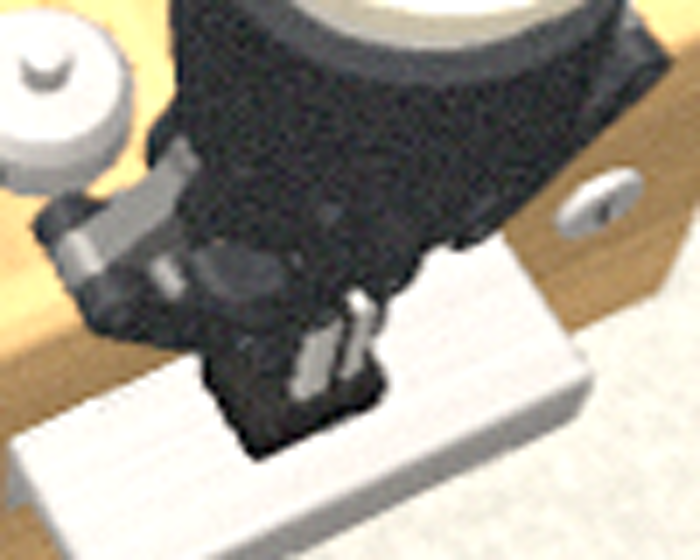

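View pics/side8.png

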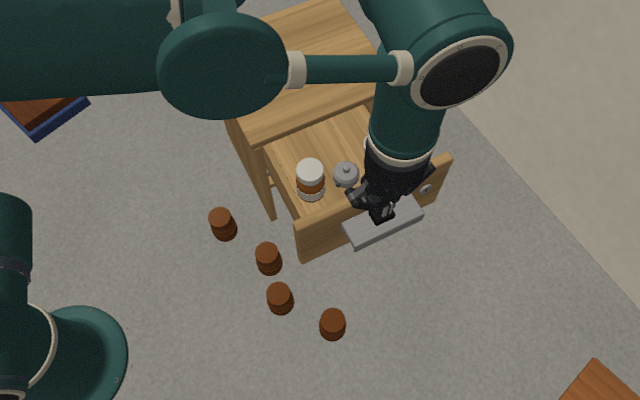

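```bash
python3 -m crank '[{"fingers":-1,"slide":[0,0,1],"twist":[0,0,0]},{"fingers":-1,"slide":[0,0,2],"twist":[0,0,0]},{"fingers":-1,"slide":[0,0,3],"twist":[0,0,0]},{"fingers":-1,"slide":[0,0,3],"twist":[0,0,0]}]'; python3 -m crank '[{"fingers":-1,"slide":[0,0,1],"twist":[0,0,0]},{"fingers":-1,"slide":[0,0,2],"twist":[0,0,0]},{"fingers":-1,"slide":[0,0,3],"twist":[0,0,0]},{"fingers":-1,"slide":[0,0,3],"twist":[0,0,0]}]'
```

```text
clock: 9.15
eef_pos: [0.5589, -0.1206, 0.2413]
orientation: [-2.3, -2.14, 0.0]
contact_force: [0.4, -0.2, -0.3]
finger_gap: -0.0003
clock: 9.55
eef_pos: [0.5589, -0.1206, 0.2383]
orientation: [-2.3, -2.14, 0.0]
contact_force: [0.1, 0.0, 0.5]
finger_gap: 0.0003
```

```bash
python3 -m crank '[{"fingers":-1,"slide":[0,0,1],"twist":[0,0,0]},{"fingers":-1,"slide":[0,0,2],"twist":[0,0,0]},{"fingers":-1,"slide":[0,0,2],"twist":[0,0,0]}]'; python3 - <<'E'
from h import *
from rel import rel
a=save('side','side9')[160:240,340:440,::-1]
rel([.559,-.121,.272])
cv2.imwrite('pics/side9c.png',cv2.resize(cv2.convertScaleAbs(a,alpha=2.2,beta=15),None,fx=7,fy=7,interpolation=cv2.INTER_CUBIC))
a=cv2.imread('pics/top8.png')[140:240,310:410]; cv2.imwrite('pics/top8c.png',cv2.resize(cv2.convertScaleAbs(a,alpha=2.,beta=15),None,fx=6,fy=6,interpolation=cv2.INTER_CUBIC))
E
```

```text
clock: 9.85
eef_pos: [0.5589, -0.1206, 0.2364]
orientation: [-2.3, -2.14, 0.0]
contact_force: [0.1, 0.4, -0.2]
finger_gap: -0.0001
clock 9.9 tcp [ 0.5589 -0.1206  0.2364] F [-0.1  0.5 -1. ] slide [ -0.4   0.1 -35.6] twist [-0.0003 -0.0001  0.0013]
```

View pics/side9c.png

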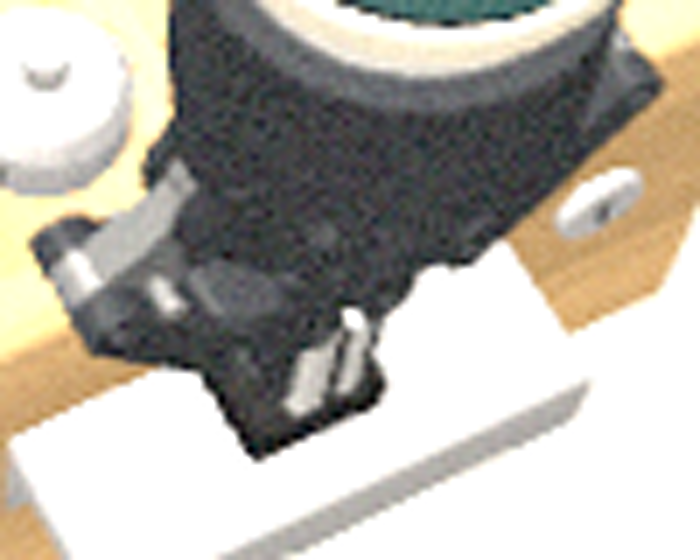

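View pics/top8c.png

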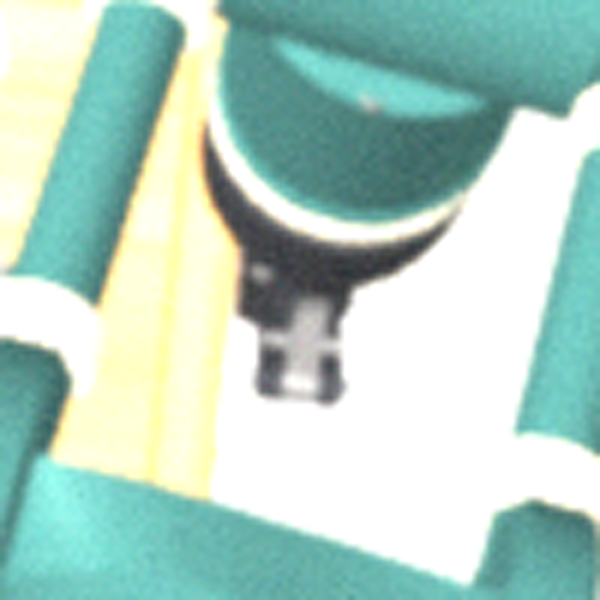

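```bash
for i in 1; do python3 -m crank '[{"fingers":-1,"slide":[0,0,1],"twist":[0,0,0]},{"fingers":-1,"slide":[0,0,2],"twist":[0,0,0]},{"fingers":-1,"slide":[0,0,2],"twist":[0,0,0]}]'; python3 -m crank '[{"fingers":-1,"slide":[0,0,1],"twist":[0,0,0]},{"fingers":-1,"slide":[0,0,2],"twist":[0,0,0]},{"fingers":-1,"slide":[0,0,2],"twist":[0,0,0]}]'; done
```

```text
clock: 10.2
eef_pos: [0.5589, -0.1207, 0.2344]
orientation: [-2.3, -2.14, 0.0]
contact_force: [0.5, -0.8, -0.2]
finger_gap: -0.0
clock: 10.5
eef_pos: [0.5591, -0.1207, 0.2328]
orientation: [2.3, 2.14, 0.0]
contact_force: [-0.8, -0.2, 1.4]
finger_gap: -0.0003
```

```bash
python3 -m crank '[{"fingers":-1,"slide":[0,0,1],"twist":[0,0,0]},{"fingers":-1,"slide":[0,0,1],"twist":[0,0,0]},{"fingers":-1,"slide":[0,0,1],"twist":[0,0,0]}]'; python3 - <<'E'
from h import *
from rel import rel
a=save('side','side10')[160:240,340:440,::-1]
rel([.559,-.121,.272]);rel([.559,-.121,.272])
cv2.imwrite('pics/side10c.png',cv2.resize(cv2.convertScaleAbs(a,alpha=2.2,beta=15),None,fx=7,fy=7,interpolation=cv2.INTER_CUBIC))
E
```

```text
clock: 10.8
eef_pos: [0.5591, -0.1207, 0.2318]
orientation: [2.3, 2.14, 0.0]
contact_force: [-1.3, -0.2, 2.1]
finger_gap: 0.0003
clock 10.85 tcp [ 0.5591 -0.1207  0.2317] F [-0.8  0.2  2.5] slide [ -0.3  -0.  -40.3] twist [0.0002 0.0001 0.0013]
clock 10.85 tcp [ 0.5591 -0.1207  0.2317] F [-0.8  0.2  2.5] slide [ -0.3  -0.  -40.3] twist [0.0002 0.0001 0.0013]
```

View pics/side10c.png

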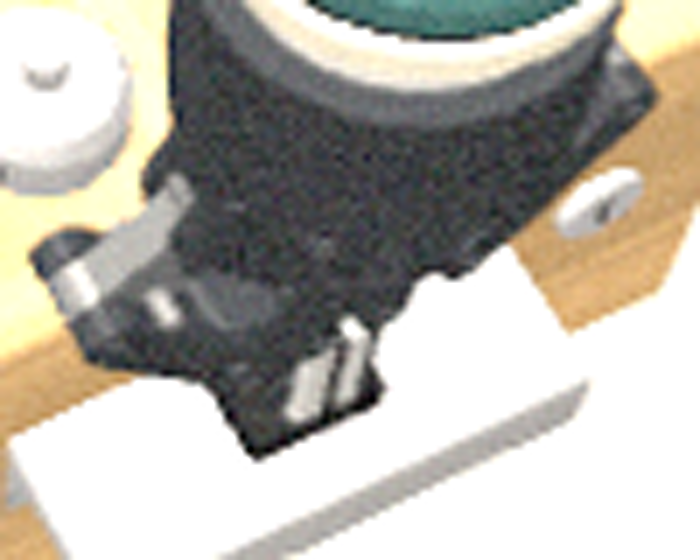

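```bash
python3 -m crank '[{"fingers":-1,"slide":[0,0,1],"twist":[0,0,0]},{"fingers":-1,"slide":[0,0,2],"twist":[0,0,0]},{"fingers":-1,"slide":[0,0,2],"twist":[0,0,0]}]'; python3 -m crank '[{"fingers":-1,"slide":[0,0,1],"twist":[0,0,0]},{"fingers":-1,"slide":[0,0,2],"twist":[0,0,0]},{"fingers":-1,"slide":[0,0,2],"twist":[0,0,0]}]'
```

```text
clock: 11.15
eef_pos: [0.5591, -0.1207, 0.2296]
orientation: [2.3, 2.14, 0.0]
contact_force: [-1.3, -0.2, 3.7]
finger_gap: 0.0003
clock: 11.45
eef_pos: [0.5591, -0.1207, 0.2276]
orientation: [2.3, 2.14, 0.0]
contact_force: [-1.7, -0.2, 3.4]
finger_gap: -0.0002
```

```bash
python3 -m crank '[{"fingers":-1,"slide":[0,0,1],"twist":[0,0,0]},{"fingers":-1,"slide":[0,0,2],"twist":[0,0,0]},{"fingers":-1,"slide":[0,0,2],"twist":[0,0,0]}]'; python3 -m crank '[{"fingers":-1,"slide":[0,0,1],"twist":[0,0,0]},{"fingers":-1,"slide":[0,0,1],"twist":[0,0,0]},{"fingers":-1,"slide":[0,0,1],"twist":[0,0,0]}]'
```

```text
clock: 11.75
eef_pos: [0.5591, -0.1207, 0.2263]
orientation: [2.3, 2.14, 0.0]
contact_force: [-1.8, 1.4, 6.3]
finger_gap: -0.0
clock: 12.05
eef_pos: [0.5592, -0.1207, 0.2263]
orientation: [2.299, 2.139, 0.001]
contact_force: [-4.0, 1.3, 9.4]
finger_gap: -0.0001
```

```bash
python3 -m crank '[{"fingers":-1,"slide":[0,0,1],"twist":[0,0,0]},{"fingers":-1,"slide":[2,0,1],"twist":[0,0,0]},{"fingers":-1,"slide":[5,0,1],"twist":[0,0,0]},{"fingers":-1,"slide":[9,0,1],"twist":[0,0,0]},{"fingers":-1,"slide":[12,0,1],"twist":[0,0,0]},{"fingers":-1,"slide":[12,0,1],"twist":[0,0,0]}]'; python3 - <<'E'
from h import *
from rel import rel
a=save('side','side11')
rel([.559,-.121,.272])
E
```

```text
clock: 12.65
eef_pos: [0.5601, -0.1093, 0.2262]
orientation: [2.298, 2.139, -0.0]
contact_force: [-5.8, -0.4, 14.0]
finger_gap: -0.0
clock 12.7 tcp [ 0.5601 -0.1092  0.2262] F [-5.1 -0.7 13.9] slide [-11.9  -0.1 -45.8] twist [0.0015 0.0015 0.0015]
```

View pics/side11.png

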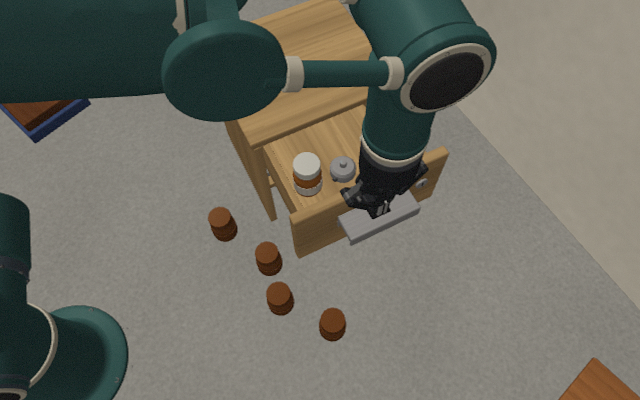

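The drawer is moving in with the fingers: the pull's corner went from column 424 to 419, and the jar shifted with it. I'll keep pushing smoothly.

```bash
python3 -m crank '[{"fingers":-1,"slide":[2,0,0],"twist":[0,0,0]},{"fingers":-1,"slide":[6,0,0],"twist":[0,0,0]},{"fingers":-1,"slide":[11,0,0],"twist":[0,0,0]},{"fingers":-1,"slide":[17,0,0],"twist":[0,0,0]},{"fingers":-1,"slide":[23,0,0],"twist":[0,0,0]},{"fingers":-1,"slide":[29,0,0],"twist":[0,0,0]},{"fingers":-1,"slide":[34,0,0],"twist":[0,0,0]},{"fingers":-1,"slide":[36,0,0],"twist":[0,0,0]}]'; python3 -m crank '[{"fingers":-1,"slide":[2,0,0],"twist":[0,0,0]},{"fingers":-1,"slide":[6,0,0],"twist":[0,0,0]},{"fingers":-1,"slide":[11,0,0],"twist":[0,0,0]},{"fingers":-1,"slide":[17,0,0],"twist":[0,0,0]},{"fingers":-1,"slide":[23,0,0],"twist":[0,0,0]},{"fingers":-1,"slide":[29,0,0],"twist":[0,0,0]},{"fingers":-1,"slide":[34,0,0],"twist":[0,0,0]},{"fingers":-1,"slide":[36,0,0],"twist":[0,0,0]}]'; python3 - <<'E'
from h import *
from rel import rel
a=save('side','side12');save('top','top12')
rel([.559,-.121,.272])
E
```

```text
clock: 13.5
eef_pos: [0.5625, -0.0734, 0.2262]
orientation: [2.298, 2.139, -0.001]
contact_force: [-6.5, -2.6, 14.4]
finger_gap: 0.0001
clock: 14.3
eef_pos: [0.5649, -0.0373, 0.2262]
orientation: [2.298, 2.139, -0.001]
contact_force: [-6.7, -2.2, 14.8]
finger_gap: -0.0002
clock 14.4 tcp [ 0.565  -0.0371  0.2262] F [-6.2 -0.1 14.7] slide [-84.1   0.1 -45.7] twist [0.0009 0.0009 0.0017]
```

View pics/side12.png

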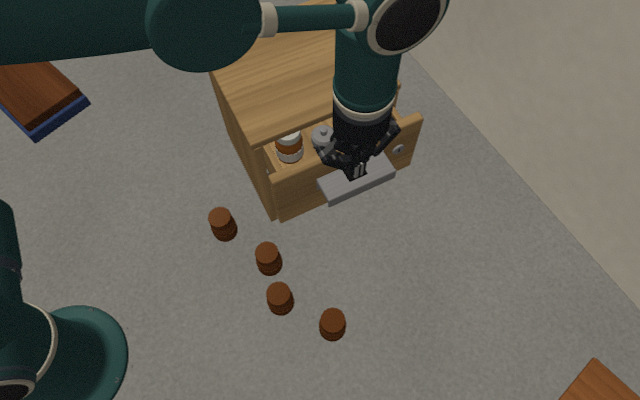

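```bash
python3 -m crank '[{"fingers":-1,"slide":[2,0,0],"twist":[0,0,0]},{"fingers":-1,"slide":[6,0,0],"twist":[0,0,0]},{"fingers":-1,"slide":[11,0,0],"twist":[0,0,0]},{"fingers":-1,"slide":[17,0,0],"twist":[0,0,0]},{"fingers":-1,"slide":[23,0,0],"twist":[0,0,0]},{"fingers":-1,"slide":[29,0,0],"twist":[0,0,0]},{"fingers":-1,"slide":[34,0,0],"twist":[0,0,0]},{"fingers":-1,"slide":[36,0,0],"twist":[0,0,0]}]'; python3 -m crank '[{"fingers":-1,"slide":[2,0,0],"twist":[0,0,0]},{"fingers":-1,"slide":[5,0,0],"twist":[0,0,0]},{"fingers":-1,"slide":[8,0,0],"twist":[0,0,0]},{"fingers":-1,"slide":[11,0,0],"twist":[0,0,0]},{"fingers":-1,"slide":[13,0,0],"twist":[0,0,0]},{"fingers":-1,"slide":[14,0,0],"twist":[0,0,0]}]'; python3 - <<'E'
from h import *
from rel import rel
a=save('side','side13');save('top','top13')
rel([.559,-.121,.272])
E
```

```text
clock: 15.2
eef_pos: [0.5673, -0.0013, 0.2262]
orientation: [2.299, 2.14, -0.001]
contact_force: [-6.7, -2.3, 15.8]
finger_gap: 0.0002
clock: 15.8
eef_pos: [0.5683, 0.0125, 0.2262]
orientation: [2.299, 2.139, -0.001]
contact_force: [-7.7, -2.6, 14.7]
finger_gap: -0.0005
clock 15.9 tcp [0.5683 0.0126 0.2262] F [-7.7 -0.3 15.4] slide [-134.     0.3  -45.7] twist [0.0004 0.0009 0.0015]
```

View pics/side13.png

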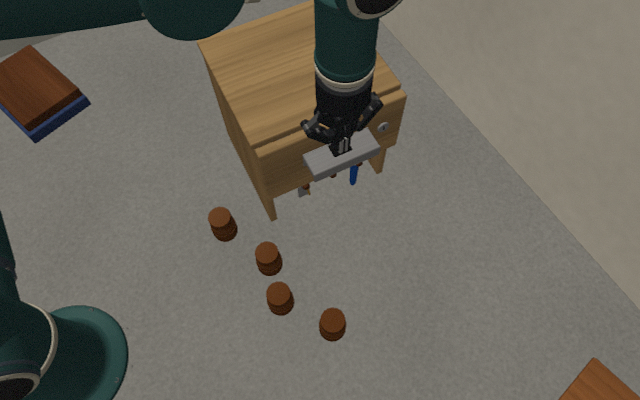

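```bash
python3 -m crank '[{"fingers":-1,"slide":[1,0,0],"twist":[0,0,0]},{"fingers":-1,"slide":[3,0,0],"twist":[0,0,0]},{"fingers":-1,"slide":[4,0,0],"twist":[0,0,0]},{"fingers":-1,"slide":[4,0,0],"twist":[0,0,0]}]'; python3 -m crank '[{"fingers":-1,"slide":[1,0,0],"twist":[0,0,0]},{"fingers":-1,"slide":[3,0,0],"twist":[0,0,0]},{"fingers":-1,"slide":[4,0,0],"twist":[0,0,0]},{"fingers":-1,"slide":[4,0,0],"twist":[0,0,0]}]'
```

```text
clock: 16.3
eef_pos: [0.5686, 0.0166, 0.2262]
orientation: [2.299, 2.14, -0.001]
contact_force: [-7.0, -1.7, 15.7]
finger_gap: -0.0001
clock: 16.7
eef_pos: [0.5687, 0.0182, 0.2262]
orientation: [2.297, 2.138, -0.006]
contact_force: [-7.6, -8.4, 15.3]
finger_gap: 0.0001
```

```bash
python3 -m crank '[{"fingers":-1,"slide":[1,0,0],"twist":[0,0,0]},{"fingers":-1,"slide":[1,0,0],"twist":[0,0,0]},{"fingers":-1,"slide":[1,0,0],"twist":[0,0,0]}]'; python3 - <<'E'
from h import *
from rel import rel
a=save('side','side14')[60:220,240:440,::-1];save('top','top14')
cv2.imwrite('pics/side14c.png',cv2.resize(a,None,fx=3.7,fy=3.7,interpolation=cv2.INTER_CUBIC))
rel([.559,-.121,.272])
E
```

```text
clock: 17.0
eef_pos: [0.5691, 0.0189, 0.2262]
orientation: [2.297, 2.137, -0.006]
contact_force: [-6.3, -8.4, 15.3]
finger_gap: -0.0003
clock 17.1 tcp [0.5691 0.0189 0.2262] F [-7.7 -8.7 14.9] slide [-1.405e+02  1.000e-01 -4.500e+01] twist [0.0009 0.0056 0.0013]
```

View pics/side14c.png

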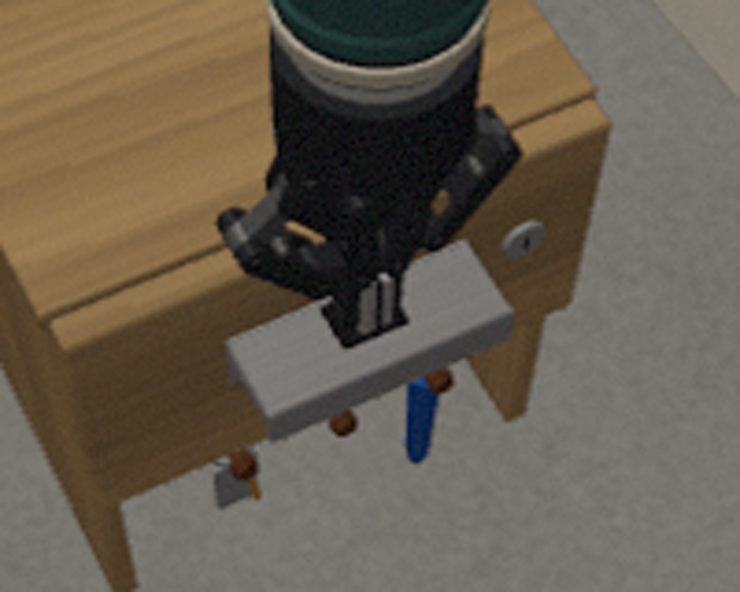

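View pics/top14.png

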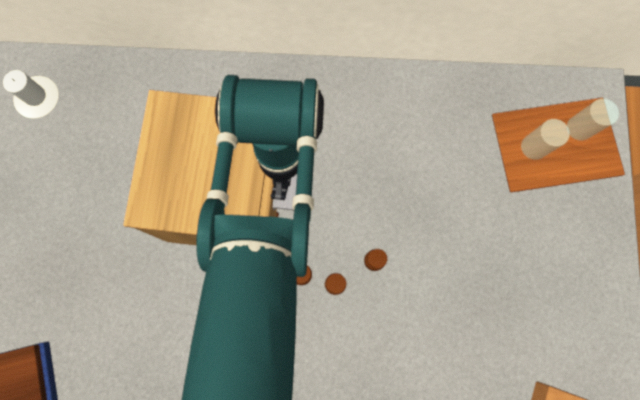

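```bash
python3 -m crank '[{"fingers":-1,"slide":[1,0,0],"twist":[0,0,0]},{"fingers":-1,"slide":[2,0,0],"twist":[0,0,0]},{"fingers":-1,"slide":[3,0,0],"twist":[0,0,0]},{"fingers":-1,"slide":[3,0,0],"twist":[0,0,0]}]'; python3 -m crank '[{"fingers":-1,"slide":[1,0,0],"twist":[0,0,0]},{"fingers":-1,"slide":[2,0,0],"twist":[0,0,0]},{"fingers":-1,"slide":[3,0,0],"twist":[0,0,0]},{"fingers":-1,"slide":[3,0,0],"twist":[0,0,0]}]'
```

```text
clock: 17.5
eef_pos: [0.5703, 0.0217, 0.2263]
orientation: [2.295, 2.136, -0.003]
contact_force: [-3.8, -8.7, 13.1]
finger_gap: 0.0003
clock: 17.9
eef_pos: [0.571, 0.0244, 0.2263]
orientation: [2.295, 2.135, -0.002]
contact_force: [-3.0, -9.9, 12.0]
finger_gap: 0.0
```

The fingers now slip on the button at about 9 N, well over the drawer's friction, so it is against its stop. I'll lift straight up, still leaning lightly toward home.

```bash
python3 -m crank '[{"fingers":-1,"slide":[0,0,-3],"twist":[0,0,0]},{"fingers":-1,"slide":[0,0,-8],"twist":[0,0,0]},{"fingers":-1,"slide":[0,0,-14],"twist":[0,0,0]},{"fingers":-1,"slide":[0,0,-22],"twist":[0,0,0]},{"fingers":-1,"slide":[0,0,-34],"twist":[0,0,0]},{"fingers":-1,"slide":[0,0,-50],"twist":[0,0,0]},{"fingers":-1,"slide":[0,0,-75],"twist":[0,0,0]},{"fingers":-1,"slide":[0,0,-100],"twist":[0,0,0]}]'; python3 -m crank '[{"fingers":-1,"slide":[0,0,-40],"twist":[0,0,0]},{"fingers":-1,"slide":[-40,0,-70],"twist":[0,0,0]},{"fingers":-1,"slide":[-80,0,-90],"twist":[0,0,0]},{"fingers":-1,"slide":[-120,0,-90],"twist":[0,0,0]},{"fingers":-1,"slide":[-140,0,-90],"twist":[0,0,0]},{"fingers":-1,"slide":[-140,0,-90],"twist":[0,0,0]}]'; python3 - <<'E'
from h import *
from rel import rel
a=save('side','side15')[20:220,190:440,::-1];save('top','top15')
cv2.imwrite('pics/side15c.png',cv2.resize(a,None,fx=3,fy=3,interpolation=cv2.INTER_CUBIC))
rel([.559,-.121,.272])
E
```

```text
clock: 18.7
eef_pos: [0.5692, 0.028, 0.3229]
orientation: [-2.299, -2.139, 0.002]
contact_force: [0.4, 0.2, -1.0]
finger_gap: -0.0001
clock: 19.3
eef_pos: [0.5595, -0.1141, 0.4129]
orientation: [-2.304, -2.136, 0.001]
contact_force: [-0.1, 1.1, -0.7]
finger_gap: -0.0
clock 19.4 tcp [ 0.5596 -0.1116  0.4128] F [ 0.6 -0.6  0. ] slide [ -9.6   0.2 140.8] twist [-0.0009 -0.0011  0.0003]
```

View pics/side15c.png

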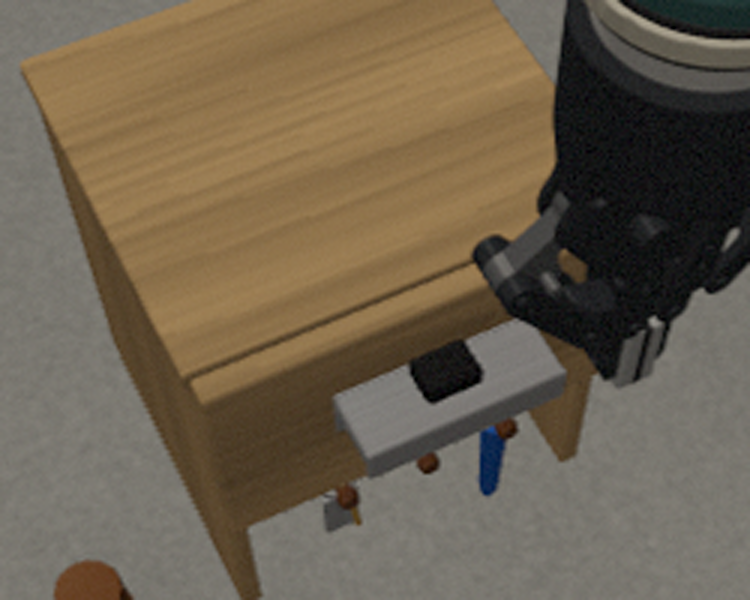

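View pics/top15.png

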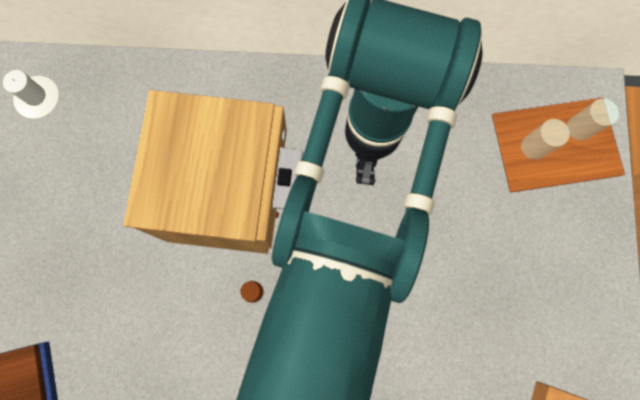

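The drawer is shut and the button at (339,143) in the side view is proud again. I'll check the pull's travel numerically.

```bash
python3 - <<'E'
from h import *
a=onz('side',(190+565/3,20+368/3),.24);b=onz('side',(190+368/3,20+462/3),.24)
print(a,b,[(np.dot(p-q,[.0735,.997,0])*1000).round(1) for p,q in((a,[.6161,-.1523,.24]),(b,[.4978,-.1443,.24]))])
u=onz('side',(381.5,213),.248)
d=bot.masks_of('button_top','side')[0]; ys,xs=np.nonzero(d['pixels']); v=onz('side',(xs.mean(),ys.mean()),.248);print(d['score'],np.dot(v-u,[.0735,.997,0]))
E
```

```text
[ 0.62673129 -0.01205274  0.24      ] [ 0.50645682 -0.00824298  0.24      ] [np.float64(140.6), np.float64(136.3)]
0.82 0.13767345719677795
```

```bash
python3 -c "
from cell import bot
print(bot.job_done(), bot.read_state()['contact_force'])"
```

```text
the job is handed in; nothing more can be done
the job is handed in; nothing more can be done
```

I pressed the catch button to its stop with the shut fingertips and held it down with 12–15 N while pushing the drawer in along its axis. At the stop the drawer would not move further under about 9 N. I then lifted straight off, moved clear and handed the job in; no verdict was reported.

**What the last checks showed:**
- **Drawer:** the pull moved 136 to 141 mm in the pictures, the button 138 mm, and the tool 139 mm before it met resistance. That fits fully home, given a start up to 3 mm in. The front panel sits flush against the cabinet.
- **Button:** it looks proud of the pull again in the last picture. I judged that by eye and did not measure its height.
- **Jar, cup and clicker:** the jar and clicker were upright at mid-travel, the last view of them. The cup was already hidden by the arm then, and none of the three could be checked in the closed drawer.
- **Contact:** the arm was clear of everything, with only sensor noise on the wrist force, and the job took about 19.5 s.

**What disagreed:** the fingertips first touched the button about 39 mm lower than the reported tool position and the stated 22 mm fingertip offset predicted. Because of that I found the contact by force and pictures. The heights I triangulated also came out 6 to 13 mm lower than the text gives. The fingers slid about 5 mm on the button once the drawer was at its stop, with the button still down.

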